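# Clamp a gas tube with a U-bolt, finding the plate holes by feel

### The arm

A 6-joint arm with a two-finger parallel gripper is mounted at the origin on the work surface. World frame = base frame: x ahead of the robot, y to its left, z up, the work surface at z = 0. Lengths are in mm, angles in rad, forces in N, time in s.
With the tool pointing down it reaches from about 375 to 975 mm from the base axis. Payload 3.8 kg.
Tool frame: the origin (TCP) lies midway between the tips of the shut fingers; the grasp point (between the pads) lies 19 mm behind it; z points along the fingers, y is the direction in which the jaws open and shut (so a half turn about z gives the same grasp; the last joint's range is limited). The gripper opens to 85 mm and grips with 20 to 120 N. Pads are 22 mm wide; open, the fingers measure 114 mm over their backs; the gripper's body (76 mm by 85 mm) begins 54 mm behind the grasp point. The pads swing forward as they close: fully open they stand 13 mm farther back than shut.
Start: joints at [-1.208, 0.264, 1.604, -0, 1.274, -0.037], TCP at [262.727, -621.766, 231.28] pointing down, gripper open.
Joint ranges: [-2.63, 2.63], [-0.94, 2.18], [0.31, 2.57], [-1.31, 4.45], [0, 2.66], [-2.55, 2.55]. Speed limits (rad/s): [2.57, 2.57, 3.14, 3.14, 3.14, 3.14].

### API

Orientations are given as a rotation vector (axis times angle).
In Python, from workcell import ctrl gives the robot as it stands.
- The arm moves only by the shell command python3 -m jog 'ROWS' [FORCE]. ROWS is JSON, a list of rows, each an object with "linear": the shift along the tool's x, y, z as a fraction of full scale, a list of three; "turn": the turn, a rotation vector about the tool's x, y, z as a fraction of full scale, a list of three; "gripper": the gripper command: -1 is fully open, 1 is shut, values between are in proportion. A call has 1 to 5 rows; each row shifts and turns the commanded pose from where the row before left it, along the tool's axes as they then stand; what a row does not reach is not made up. Full scale, the value 1, is 2.5 cm for a shift and 4 degrees for a turn. A row lasts 1/8 s, in which the tool goes at most 62.5 mm and 10.7 degrees, less where a joint would pass 70% of its speed; a pose out of reach is approached as far as the arm can. A call with a number of a shift or a turn outside -1 to 1 is refused whole. A call with a gripper value outside its range is refused whole. The fingers move at their own pace and stop on an object; FORCE is the grip in N (left out, the last holds). Time passes only in rows, so rows that do not move let the fingers close. It gives the time, the measured TCP pose, the force and the opening at its end, in the units of the state.
- ctrl.read_state(): the state, without advancing time (a new reading comes with each control period).
- ctrl.get_image(name): name is "side" or "top" or "wrist"; returns (picture, depth): 400x640x3 uint8, red, green, blue; 400x640 float32, mm along the optical axis (not along the pixel's ray), 0 where there is no reading.
- ctrl.camera_model(name): a dict with "fov_y" (degrees; the focal length in pixels is half the picture's height over the tangent of half this angle, whatever the lens; pixels are square), "cx", "cy" (the principal point, pixels), "view" (4x4, takes a point from world to camera coordinates). Camera axes: x right, y up, looking along -z (the intrinsics and any distortion apply to the point x, -y, -z); pixel columns grow to the right and rows downward; lengths in mm; the calibration is good to about 2 mm. A picture is of the moment at which its call begins: read the wrist's pose just before it. camera_model takes no time and is no camera call; for the wrist camera it gives the pose at the moment of the call.
- ctrl.job_done(): hands the job in, once; it reports no verdict.
The state is a dict: "time": time; "joints": joint angles; "qvel": joint speeds; "effort": joint torques, N m; "position": TCP position; "tool_rot": TCP orientation; "ft_force": force on the tool from outside, world axes, zero at the start; "moment": the same for the moment, N m; "opening": finger opening in mm.
Only numpy, scipy, OpenCV 4.12 (cv2) and the standard library are available. Lean on these libraries where they do the work, as an engineer would, in place of code of your own. Each camera call takes 0.05 s, during which the arm holds its last target. There are 200 camera calls.

### The job

Take the yellow-capped U-bolt clamp out of its wooden stand, pass both legs around the copper gas tube and through the two holes of the blue plate under it, and press it fully home so that its rubber pad rests on the tube, then let go. Where the holes lie along the tube is not known exactly: feel for them gently, never forcing the legs against the plate or the tube, and leave the wrench, the jar and the loose gauge alone.

Things in the scene. Friction and masses are not known exactly. Their poses are not given: they have to be found in the camera images.
- clamp_grip (a point): Centre of the yellow grip block of the steel U-bolt clamp (140 g), 32 (x) x 16 (y) x 30 (z) mm; take it with the fingers closing along y. z up along the clamp, x from leg to leg. The black rubber pad that comes to rest on the tube has its underside 29 mm below. Symmetric under a half turn about z. Starts upright in the stand.
- clamp_legs (a point): Point midway between the two leg tips of the clamp, 97 mm below the grip centre; axes as there. The straight legs are 8 mm thick with 1.5 mm bevelled tips, their centres 24 mm either side along x; 40 mm is free between them, and they run 68 mm from the tips up to the underside of the pad. At the start the tips stand 30 mm deep in the stand's pockets: lift straight up.
- stand: Fixed wooden block 100 (x) x 56 (y) x 40 (z) mm with two pockets 48 mm apart along x, in which the clamp stands at the start. Origin: centre of the underside; the clamp has the same x direction.
- tube_mid (a point): Middle of the fixed, level copper gas tube, on its axis, 75.5 mm above the bench. y along the tube, x level across it, z up. The tube is 25 mm thick and free for 120 mm either side of here; there end blocks 106 mm tall carry it, with small gauges up to 141 mm. With the clamp home, pad on tube, the grip centre is 41.5 mm above this point.
- plate_zone (a point): Point on the top face of the blue plate (84 across x, 150 along y, 16 mm thick), 20.5 mm straight below the middle of the tube; axes as the tube's. The plate has one pair of through holes at x = -24 and +24 mm, each 16 (x) by 10.5 (y) mm, both at the same y, anywhere from -26 to +26 mm of this point: it differs each time and is not reported; look or feel.
- station: The whole fixed tube station, base 110 (x) x 300 (y) mm. Origin: underside, below the tube's middle; axes as the tube's. Its blue plate is firm sideways and along the tube but sprung: pressed by the legs it yields from about 2 N, 0.5 mm per N, stops solid 4 mm down at 10 N, and springs up round the legs once they meet the holes. More than 35 N on the station is forcing it.
- spring_grips (a point): Midway between two hidden rubber spring grips, 80 mm long along the tube, 22 mm below the plate's top face. They take hold once the tips are 18 to 20 mm below the plate's top face; pushing past takes about 4 to 18 N until 2 to 3 mm short of home, so the clamp does not sink home by its own weight. Home, the tips are 35 mm below the plate's top face.
- wrench: Loose wrench, 150 mm long, lying along its x. Bystander.
- jar: Loose amber glass jar, 48 mm wide, 65 mm tall, standing. Origin: centre of its underside. Bystander.
- gauge: Loose round pressure gauge, 56 mm wide, 22 mm thick, lying face up, with a brass stem towards its -x. Bystander.
Things that resemble listed ones, but are neither listed nor needed, are in the scene too. Of the things like the part that bears clamp_grip, leave any that is pink or red; of the rest the larger one is meant.

How it is judged (in metres and radians):
On the way, in this order (a step that is already met when the one before it is completed fails the run):
1. the clamp is lifted clear of its stand (height (world z) of clamp_grip above 0.15 m), for 0.2 s.
2. both legs, one each side of the tube, are at least 10 mm deep in the plate's holes (z of clamp_grip in the frame of tube_mid below 0.0665 m and x of clamp_grip in the frame of tube_mid between -0.008 and 0.008 m and y of clamp_grip in the frame of tube_mid between -0.032 and 0.032 m and angle between the x axis of clamp_grip and the x axis of tube_mid, either way round below 0.15 rad), for 0.1 s.
At the end, for the whole second after the job is handed in: The clamp straddles the tube, both legs through the plate, grip centre 41.5 mm (within 3) above the tube axis, within 8 mm of it sideways and 32 mm of its middle along it, upright within 0.15 rad, leg-to-leg line within 0.15 rad of square to the tube (z of clamp_grip in the frame of tube_mid between 0.0385 and 0.0445 m and x of clamp_grip in the frame of tube_mid between -0.008 and 0.008 m and y of clamp_grip in the frame of tube_mid between -0.032 and 0.032 m and angle between the x axis of clamp_grip and the x axis of tube_mid, either way round below 0.15 rad and angle between clamp_grip's own z axis and vertical below 0.15 rad); the robot touches nothing.
It fails at once if the tube station is pressed with more than 35 N (contact force between station and anything else above 35 N).
It fails at once if the wrench, the jar or the loose gauge is moved by more than 20 mm (distance of any of wrench, jar, gauge from where it was at the start of the episode above 0.02 m).
It fails at once if the jar is tipped (angle between jar's own z axis and vertical above 0.3 rad).
It also fails if it takes over 72 s, if anything falls off the work surface, if the arm or the gripper's body presses on something with over 40 N, if the wrist force passes 120 N, or if a joint passes its speed limit or range.

## Working session

There is one attempt and no reset: what is moved stays moved. The work goes in short steps, Python scripts to look and compute and a shell command to move; the robot and the scene stay as the last step left them, time stands still between calls to the robot, and variables do not carry over. Pictures are saved under pics/ and viewed, about 8 in all and at most 12, crops included, and the job is handed in when it is done.

```bash
mkdir -p pics; ls
cat > h.py <<'E'
import numpy as np, cv2
from workcell import ctrl
def snap(n,f):
    m=ctrl.camera_model(n); im,d=ctrl.get_image(n)
    cv2.imwrite(f'pics/{f}.png',im[:,:,::-1]); np.savez(f'pics/{f}.npz',d=d,view=m['view'],fov=m['fov_y'],cx=m['cx'],cy=m['cy'],im=im)
    return m
def load(f): return np.load(f'pics/{f}.npz')
def world(z,u,v,d=None):
    D=z['d'][int(v),int(u)] if d is None else d
    F=200/np.tan(np.radians(float(z['fov']))/2)
    p=np.array([(u-z['cx'])/F*D,-(v-z['cy'])/F*D,-D,1])
    return (np.linalg.inv(z['view'])@p)[:3]
def onplane(z,u,v,h):
    a=world(z,u,v,1.);b=world(z,u,v,1000.)
    return a+(b-a)*(h-a[2])/(b[2]-a[2])
def proj(z,p):
    F=200/np.tan(np.radians(float(z['fov']))/2)
    c=z['view']@np.append(p,1); return z['cx']+F*c[0]/-c[2], z['cy']-F*c[1]/-c[2]
E
python3 - <<'E'
from h import *
for n in['top','side']:
    m=snap(n,n+'0'); print({k:(v if k!='view' else np.round(v,3).tolist()) for k,v in m.items()})
a=np.vstack([cv2.imread(f'pics/{n}0.png') for n in('top','side')])
s=ctrl.read_state();print(s)
E
```

```text
pics
{'fov_y': 56.86077579799148, 'cx': 326.1750384655806, 'cy': 195.97460633769813, 'view': [[-0.008, -1.0, -0.004, -48.74], [0.972, -0.009, 0.234, -639.18], [-0.234, -0.002, 0.972, -820.661], [0.0, 0.0, 0.0, 1.0]]}
{'fov_y': 52.54408512647392, 'cx': 319.2544937353757, 'cy': 202.2328280768899, 'view': [[-0.967, -0.255, 0.001, 592.28], [0.197, -0.745, 0.637, -222.428], [-0.162, 0.616, 0.771, -674.236], [0.0, 0.0, 0.0, 1.0]]}
{'time': 0.1, 'joints': array([-1.20793474e+00,  2.64701156e-01,  1.60524578e+00,  4.92557022e-05,
        1.27372270e+00, -3.68989041e-02]), 'qvel': array([-5.59051019e-04, -7.90167270e-04, -2.86925993e-03, -2.01041572e-03,
       -1.66537303e-03,  1.72849276e-05]), 'effort': array([ 4.19420667e-04, -5.16709256e+01, -3.68589914e+01, -4.20456288e-06,
        6.30129478e-03, -9.75200805e-06]), 'position': array([ 262.48422298, -621.14547386,  230.06630602]), 'tool_rot': array([-3.07703302e+00, -6.23338681e-01,  4.56100701e-04]), 'ft_force': array([ 0.09071219,  0.48478092, -0.24437624]), 'moment': array([-0.02416647,  0.00316377, -0.02303743]), 'opening': 85.50365710274458}
```

View pics/top0.png

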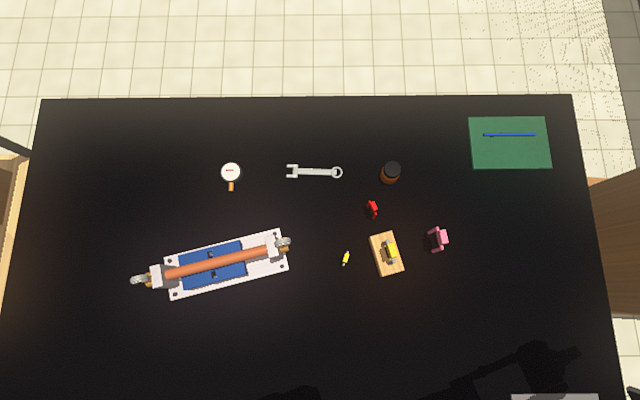

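View pics/side0.png

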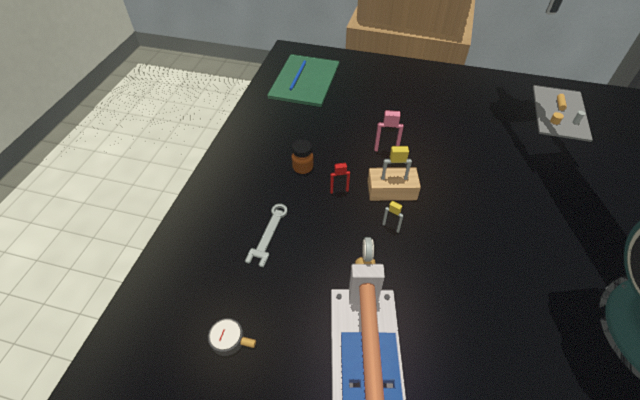

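Candidates by side-image pixels: yellow in the stand (400,155), small yellow (396,208), red (341,178) and pink (392,118). Red and pink are excluded. The yellow in the stand is the larger yellow one, so it is the target. I'll confirm this and the holes in enlarged crops.

Run:
```python
from h import *
t=cv2.imread('pics/top0.png'); s=cv2.imread('pics/side0.png')
r=lambda i,x,y,w,h,k:cv2.resize(i[y:y+h,x:x+w],None,fx=k,fy=k,interpolation=cv2.INTER_CUBIC)
a=r(t,360,220,60,60,5);b=r(s,360,140,60,60,5); 
c=r(t,130,220,160,85,5)[:300+125]
top=np.hstack([a,b]); 
c=cv2.resize(t[220:305,130:290],(600,300*600*85//160//300))
cv2.imwrite('pics/c1.png',np.vstack([top,c[:300]]))
z=load('top0')
for u,v in[(391,244),(391,250),(392,254),(372,236),(387,232),(404,270),(380,275),(166,271),(268,251),(217,262),(211,248),(214,274),(230,172),(391,172)]:print((u,v),world(z,u,v).round(1))
z=load('side0')
for u,v in[(400,150),(400,156),(303,160),(355,384),(390,383),(370,300),(372,380)]:print((u,v),world(z,u,v).round(1))
```

```text
(391, 244) [ 516.  -197.2  125.2]
(391, 250) [ 502.9 -196.8  123.5]
(392, 254) [ 494.2 -198.8  122.3]
(372, 236) [ 545.  -165.9   40.7]
(387, 232) [ 554.5 -203.2   40.9]
(404, 270) [ 463.8 -247.8    1.6]
(380, 275) [ 451.9 -186.3    6.7]
(166, 271) [462.7 313.   88.6]
(268, 251) [504.2  77.8 109.8]
(217, 262) [482.1 197.9  87.7]
(211, 248) [517.1 222.9  58.8]
(214, 274) [456.8 219.4  33.8]
(230, 172) [716.9 196.   27.6]
(391, 172) [ 701.6 -216.4   64.4]
(400, 150) [ 503.1 -198.5  120.3]
(400, 156) [ 500.7 -195.1  108. ]
(303, 160) [ 702.5 -202.4   39.6]
(355, 384) [500.4 219.4  31.8]
(390, 383) [451.5 207.3  39.5]
(370, 300) [503.2 109.1  85.3]
(372, 380) [479.8 224.2  86.1]
```

View pics/c1.png

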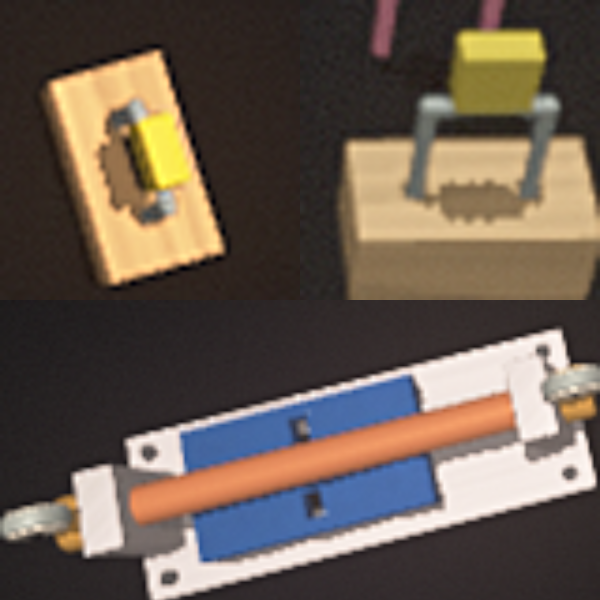

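The enlarged crop confirms the yellow clamp in the stand, and the holes show as dark slots at crop (303,428) and (315,503). Next I'll fit the geometry from depth.

```bash
cat > fit.py <<'E'
from h import *
import sys
def cloud(f):
    z=load(f);F=200/np.tan(np.radians(float(z['fov']))/2)
    v,u=np.mgrid[:400,:640];D=z['d'].astype(float)
    p=np.stack([(u-z['cx'])/F*D,-(v-z['cy'])/F*D,-D,np.ones_like(D)],-1)@np.linalg.inv(z['view']).T
    return p[...,:3],cv2.cvtColor(z['im'],cv2.COLOR_RGB2HSV).astype(int),D>0
def rect(q):
    (c,s,a)=cv2.minAreaRect(q[:,:2].astype(np.float32)); return np.round(c,1),np.round(s,1),round(a,2),len(q)
if __name__=='__main__':
  for f in sys.argv[1:]:
    P,H,ok=cloud(f);h,s,v=H[...,0],H[...,1],H[...,2];Z=P[...,2];X=P[...,0];Y=P[...,1];print(f)
    st=(abs(X-503)<80)&(abs(Y+200)<80)&ok
    q=P[st&(abs(Z-40)<3)&(h<25)];print('stand',rect(q))
    q=P[st&(Z>85)&(h>22)&(h<35)&(s>120)];print('grip',rect(q),q.min(0).round(1),q.max(0).round(1))
    q=P[st&(Z>117)&(h>22)&(h<35)&(s>120)];print('griptop',rect(q),q.mean(0).round(1))
    sn=(abs(X-485)<100)&(abs(Y-195)<190)&ok
    q=P[sn&(Z>50)&(h<16)&(s>110)&(v>90)&(Z<100)];
    print('tube',rect(q),q[:,2].max().round(1))
    vx,vy,x0,y0=cv2.fitLine(q[:,:2].astype(np.float32),cv2.DIST_HUBER,0,.01,.01).ravel();print('line',vx,vy,x0,y0)
    m=sn&(h>100)&(h<125)&(s>120);q=P[m];q=q[abs(q[:,2]-np.median(q[:,2]))<3];print('plate',rect(q),np.median(q[:,2]))
E
python3 fit.py top0 side0
```

```text
top0
stand (array([ 505.1, -200.9]), array([99.7, 56.4]), 15.21, 645)
grip (array([ 504.1, -200.3]), array([30.8, 15. ]), 15.23, 110) [ 487.9 -210.2   89.1] [ 520.6 -190.   126.9]
griptop (array([ 504.2, -200.4]), array([30.7, 14.7]), 15.28, 99) [ 504.1 -200.2  122.9]
tube (array([486.2, 192.4]), array([ 23.7, 317.1]), 14.05, 1060) 93.2
line 0.24236998 -0.9701839 482.0079 201.88844
plate (array([478.8, 219.7]), array([ 81.7, 149.6]), 14.11, 1249) 56.345675591227746
side0
stand (array([ 503.3, -201.8]), array([100.4,  58.9]), 15.08, 800)
grip (array([ 503.5, -200.2]), array([31.9, 16.5]), 13.97, 264) [ 486.5 -209.5   90.4] [ 520.2 -189.5  122.7]
griptop (array([ 503.1, -199.9]), array([30.9, 16.3]), 9.37, 103) [ 503.3 -199.7  120.1]
tube (array([492.3, 164.5]), array([ 23.1, 169.8]), 14.21, 1810) 89.2
line 0.24450207 -0.9696488 491.58405 172.46567
plate (array([485.2, 193.4]), array([82.1, 95.4]), 14.4, 2237) 53.64309510452131
```

```bash
cat > holes.py <<'E'
from fit import *
import sys
a=np.radians(14.1);ex=np.array([np.cos(a),np.sin(a)]);ey=np.array([-np.sin(a),np.cos(a)]);c0=np.array([479.3,219.7])
def warp(f,h=55.,S=4):
    z=load(f); src=[];dst=[]
    for x,y in[(-50,-80),(50,-80),(50,80),(-50,80)]:
        p=np.append(c0+x*ex+y*ey,h);src.append(proj(z,p));dst.append(((y+80)*S,(50-x)*S))
    M=cv2.getPerspectiveTransform(np.float32(src),np.float32(dst))
    return cv2.warpPerspective(z['im'][:,:,::-1],M,(160*S,100*S),flags=cv2.INTER_CUBIC)
if __name__=='__main__':
    cv2.imwrite('pics/w_%s.png'%sys.argv[1],np.vstack([warp(f)[:, :] if len(sys.argv)==2 else cv2.resize(warp(f),None,fx=.7,fy=.7) for f in sys.argv[1:]]))
    for f in sys.argv[1:]:
        w=warp(f);hs=cv2.cvtColor(w,cv2.COLOR_BGR2HSV)
        m=((hs[...,0]<95)|(hs[...,0]>130)|(hs[...,1]<100)|(hs[...,2]<60)).astype(np.uint8)
        n,l,s,c=cv2.connectedComponentsWithStats(m)
        for i in range(1,n):
            if s[i][4]>100: print(f,'x',round(50-(s[i][1]+s[i][3])/4,1),round(50-s[i][1]/4,1),'y',s[i][0]/4-80,(s[i][0]+s[i][2])/4-80,'area',s[i][4]/16)
E
python3 holes.py top0 side0
```

```text
top0 x -50.0 50.0 y -80.0 80.0 area 7926.1875
top0 x -33.2 -16.8 y -6.0 5.75 area 147.625
side0 x -50.0 50.0 y -80.0 80.0 area 10926.0
side0 x 15.2 31.8 y -5.0 6.0 area 142.625
```

View pics/w_top0.png

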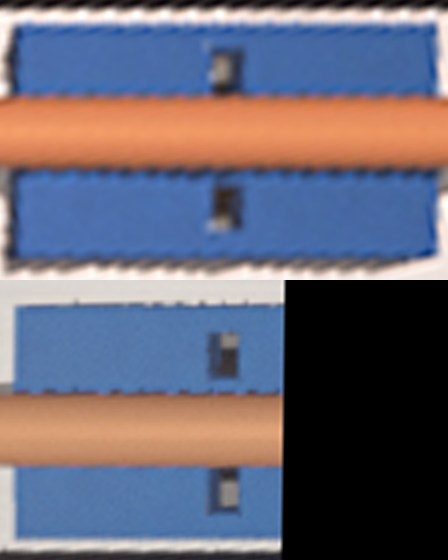

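```bash
cat > to.py <<'E'
import sys,numpy as np
from scipy.spatial.transform import Rotation as R
from workcell import ctrl
g=list(map(float,sys.argv[1:4]));th=np.radians(float(sys.argv[4]))
s=ctrl.read_state();A=R.from_rotvec(s['tool_rot'])
G=R.from_matrix([[np.cos(th),np.sin(th),0],[np.sin(th),-np.cos(th),0],[0,0,-1]])
d=A.inv().apply(np.array(g)-s['position']);t=np.degrees((A.inv()*G).as_rotvec())
print('t',s['time'],'pos',s['position'].round(2),'F',s['ft_force'].round(2),'M',s['moment'].round(2),'open',round(s['opening'],1))
print('lin units',(d/25).round(3),'mm',d.round(2),'turn units',(t/4).round(3))
E
python3 -m jog '[{"linear":[0,0,0],"turn":[0,0,0.96],"gripper":-1},{"linear":[0,0,0],"turn":[0,0,0.96],"gripper":-1}]' 40; python3 to.py 504 -200.3 150 15.2
```

```text
time: 0.35
position: [262.6, -621.4, 230.5]
tool_rot: [-3.113, -0.413, 0.001]
ft_force: [0.6, 0.7, -0.1]
opening: 85.5
t 0.35 pos [ 262.56 -621.36  230.47] F [ 0.62  0.68 -0.08] M [-0.01 -0.01 -0.  ] open 85.5
lin units [ 13.712 -13.741   3.236] mm [ 342.81 -343.52   80.89] turn units [-0.02   0.002 -0.025]
```

```bash
R='{}'; python3 -m jog '[{"linear":[0.9,-0.9,0],"turn":[0,0,0],"gripper":-1},{"linear":[0.9,-0.9,0],"turn":[0,0,0],"gripper":-1},{"linear":[0.9,-0.9,0],"turn":[0,0,0],"gripper":-1},{"linear":[0.9,-0.9,0],"turn":[0,0,0],"gripper":-1},{"linear":[0.9,-0.9,0],"turn":[0,0,0],"gripper":-1}]' && python3 -m jog '[{"linear":[0.9,-0.9,0],"turn":[0,0,0],"gripper":-1},{"linear":[0.9,-0.9,0],"turn":[0,0,0],"gripper":-1},{"linear":[0.9,-0.9,0],"turn":[0,0,0],"gripper":-1},{"linear":[0.9,-0.9,0],"turn":[0,0,0],"gripper":-1},{"linear":[0.9,-0.9,0],"turn":[0,0,0],"gripper":-1}]' && python3 -m jog '[{"linear":[0.9,-0.9,0],"turn":[0,0,0],"gripper":-1},{"linear":[0.9,-0.9,0],"turn":[0,0,0],"gripper":-1},{"linear":[0.9,-0.9,0],"turn":[0,0,0],"gripper":-1},{"linear":[0.9,-0.9,0],"turn":[0,0,0],"gripper":-1},{"linear":[0,0,0],"turn":[0,0,0],"gripper":-1}]' ; python3 to.py 504 -200.3 150 15.2
```

```text
time: 0.98
position: [342.0, -482.4, 230.7]
tool_rot: [-3.113, -0.416, 0.001]
ft_force: [0.6, 0.6, 0.9]
opening: 85.2
time: 1.6
position: [420.9, -344.4, 230.7]
tool_rot: [-3.113, -0.416, 0.001]
ft_force: [-0.2, 0.2, 0.1]
opening: 85.4
time: 2.22
position: [484.4, -233.4, 230.8]
tool_rot: [-3.112, -0.421, 0.001]
ft_force: [0.4, -0.4, -0.6]
opening: 85.7
t 2.225 pos [ 484.36 -233.37  230.77] F [ 0.43 -0.39 -0.63] M [-0.02 -0.01 -0.02] open 85.7
lin units [ 1.11  -1.064  3.231] mm [ 27.74 -26.6   80.79] turn units [-0.013  0.006  0.049]
```

```bash
python3 -m jog '[{"linear":[0.555,-0.53,0],"turn":[0,0,0.05],"gripper":-1},{"linear":[0.555,-0.53,0],"turn":[0,0,0],"gripper":-1},{"linear":[0,0,0.8],"turn":[0,0,0],"gripper":-1},{"linear":[0,0,0.8],"turn":[0,0,0],"gripper":-1},{"linear":[0,0,0],"turn":[0,0,0],"gripper":-1}]' ; python3 to.py 504 -200.3 89 15.2
python3 - <<'E'
from h import *
snap('wrist','wr1')
E
```

```text
time: 2.85
position: [501.4, -201.8, 187.8]
tool_rot: [-3.112, -0.41, 0.009]
ft_force: [0.4, -0.8, -0.2]
opening: 85.3
t 2.85 pos [ 501.39 -201.84  187.82] F [ 0.39 -0.81 -0.24] M [ 0.04  0.   -0.05] open 85.3
lin units [ 0.137 -0.018  3.952] mm [ 3.42 -0.46 98.81] turn units [-0.05   0.072 -0.045]
```

View pics/wr1.png

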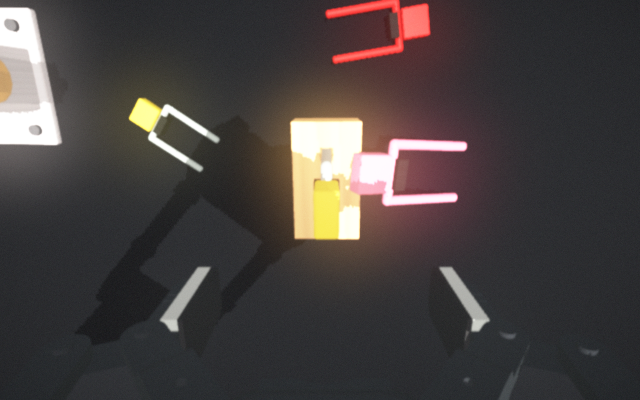

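The wrist view shows the yellow grip centred between the jaws at about (327,208). The pink clamp is close on the right at (372,172), so I'll check its clearance.

```bash
python3 - <<'E'
from fit import *
for f in('top0','side0','wr1'):
    P,H,ok=cloud(f);h,s,Z=H[...,0],H[...,1],P[...,2]
    m=ok&(h>160)&(h<176)&(s>60)&(abs(P[...,0]-510)<120)&(P[...,1]<-215)&(P[...,1]>-400)&(Z>60);q=P[m]
    print(f,len(q),np.percentile(q,[2,50,98],axis=0).round(0) if len(q) else '')
E
python3 fit.py wr1 2>&1 | head -4
```

```text
top0 142 [[ 510. -327.   74.]
 [ 533. -318.  111.]
 [ 560. -310.  116.]]
side0 295 [[ 509. -327.   63.]
 [ 535. -315.   95.]
 [ 559. -310.  111.]]
wr1 0 
wr1
stand (array([ 509.7, -220.9]), array([100. ,  95.1]), 15.32, 2547)
grip (array([ 504.7, -201.9]), array([32. , 15.9]), 15.75, 1423) [ 487.9 -212.2   95.2] [ 521.5 -190.6  124. ]
griptop (array([ 504.7, -201.9]), array([32. , 15.9]), 15.75, 1238) [ 505.5 -201.5  121.8]
```

```bash
python3 -m jog '[{"linear":[0.14,0,0.95],"turn":[-0.05,0.07,-0.08],"gripper":-1},{"linear":[0,0,0.95],"turn":[0,0,0],"gripper":-1},{"linear":[0,0,0.95],"turn":[0,0,0],"gripper":-1},{"linear":[0,0,0.95],"turn":[0,0,0],"gripper":-1},{"linear":[0,0,0],"turn":[0,0,0],"gripper":-1}]' ; python3 to.py 504.4 -200.9 90 15.3
```

```text
time: 3.52
position: [506.1, -201.3, 94.8]
tool_rot: [3.112, 0.419, 0.003]
ft_force: [-0.4, 0.6, 0.6]
opening: 85.0
t 3.525 pos [ 506.12 -201.29   94.8 ] F [-0.38  0.57  0.6 ] M [ 0.02 -0.03  0.02] open 85.0
lin units [-0.063 -0.033  0.192] mm [-1.56 -0.83  4.8 ] turn units [ 0.019 -0.028  0.007]
```

```bash
python3 -m jog '[{"linear":[-0.05,-0.03,0.17],"turn":[0,0,0],"gripper":-1},{"linear":[0,0,0],"turn":[0,0,0],"gripper":0.5},{"linear":[0,0,0],"turn":[0,0,0],"gripper":1},{"linear":[0,0,0],"turn":[0,0,0],"gripper":1},{"linear":[0,0,0],"turn":[0,0,0],"gripper":1}]' 60;python3 -m jog '[{"linear":[0,0,0],"turn":[0,0,0],"gripper":1},{"linear":[0,0,0],"turn":[0,0,0],"gripper":1},{"linear":[0,0,0],"turn":[0,0,0],"gripper":1}]' ; python3 to.py 504.4 -200.9 90 15.3
```

```text
time: 4.15
position: [506.5, -201.2, 92.5]
tool_rot: [3.11, 0.419, 0.009]
ft_force: [-1.2, 0.3, 2.8]
opening: 14.8
time: 4.53
position: [506.5, -201.3, 92.5]
tool_rot: [3.11, 0.419, 0.009]
ft_force: [-1.0, -0.0, 4.1]
opening: 15.0
t 4.525 pos [ 506.55 -201.26   92.49] F [-1.05 -0.01  4.09] M [0.06 0.15 0.02] open 15.0
lin units [-0.079 -0.037  0.099] mm [-1.99 -0.92  2.48] turn units [ 0.056 -0.078  0.012]
```

```bash
python3 -m jog '[{"linear":[0,0,-0.4],"turn":[0,0,0],"gripper":1},{"linear":[0,0,-0.6],"turn":[0,0,0],"gripper":1},{"linear":[0,0,-0.8],"turn":[0,0,0],"gripper":1},{"linear":[0,0,-0.9],"turn":[0,0,0],"gripper":1},{"linear":[0,0,-0.9],"turn":[0,0,0],"gripper":1}]';python3 -m jog '[{"linear":[0,0,-0.9],"turn":[0,0,0],"gripper":1},{"linear":[0,0,-0.6],"turn":[0,0,0],"gripper":1},{"linear":[0,0,0],"turn":[0,0,0],"gripper":1},{"linear":[0,0,0],"turn":[0,0,0],"gripper":1}]' ; python3 to.py 478.6 219.7 220 14.1
python3 - <<'E'
from h import *
snap('side','s2');snap('top','t2')
E
sed -i 's/(abs(X-503)<80)&(abs(Y+200)<80)/(abs(X-503)<80)\&(abs(Y+200)<80)/' fit.py
python3 - <<'E'
from fit import *
for f in('s2','t2'):
    P,H,ok=cloud(f);h,s,Z=H[...,0],H[...,1],P[...,2]
    m=ok&(h>22)&(h<35)&(s>110)&(abs(P[...,0]-505)<50)&(abs(P[...,1]+200)<50)&(Z>160);q=P[m]
    print(f,rect(q),np.percentile(q,[2,50,98],axis=0).round(1))
E
```

```text
time: 5.15
position: [505.4, -200.9, 183.4]
tool_rot: [3.111, 0.419, 0.008]
ft_force: [1.0, -0.3, -1.0]
opening: 14.6
time: 5.65
position: [504.9, -200.6, 218.7]
tool_rot: [3.111, 0.419, 0.006]
ft_force: [-0.3, 0.2, -1.4]
opening: 15.2
t 5.65 pos [ 504.92 -200.61  218.69] F [-0.32  0.19 -1.38] M [ 0.06 -0.   -0.03] open 15.2
lin units [  3.435 -16.491  -0.082] mm [  85.86 -412.28   -2.05] turn units [ 0.037 -0.054  0.312]
s2 (array([ 502.9, -187.9]), array([43.9, 34.1]), 86.07, 90) [[ 485.4 -206.3  219.8]
 [ 514.5 -196.1  235.2]
 [ 518.8 -165.4  264.7]]Traceback (most recent call last):
  File "<stdin>", line 5, in <module>
    return _quantile_unchecked(
        a, q, axis, out, overwrite_input, method, keepdims, weights)
    return _ureduce(a,
                    func=_quantile_ureduce_func,
    ...<5 lines>...
                    overwrite_input=overwrite_input,
                    method=method)
    r = func(a, **kwargs)
    result = _quantile(arr,
                       quantiles=q,
    ...<2 lines>...
                       out=out,
                       weights=wgt)
    slices_having_nans = np.isnan(arr[-1, ...])
                                  ~~~^^^^^^^^^
IndexError: index -1 is out of bounds for axis 0 with size 0
```

```bash
python3 -m jog '[{"linear":[0,0,-0.6],"turn":[0.04,-0.05,0.31],"gripper":1},{"linear":[0.2,-0.5,-0.8],"turn":[0,0,0],"gripper":1},{"linear":[0.2,-0.9,-0.2],"turn":[0,0,0],"gripper":1},{"linear":[0.2,-0.95,0],"turn":[0,0,0],"gripper":1},{"linear":[0.2,-0.95,0],"turn":[0,0,0],"gripper":1}]';python3 -m jog '[{"linear":[0.2,-0.95,0],"turn":[0,0,0],"gripper":1},{"linear":[0.2,-0.95,0],"turn":[0,0,0],"gripper":1},{"linear":[0.2,-0.95,0],"turn":[0,0,0],"gripper":1},{"linear":[0.2,-0.95,0],"turn":[0,0,0],"gripper":1},{"linear":[0.2,-0.95,0],"turn":[0,0,0],"gripper":1}]'; python3 -m jog '[{"linear":[0.2,-0.95,0],"turn":[0,0,0],"gripper":1},{"linear":[0.2,-0.95,0],"turn":[0,0,0],"gripper":1},{"linear":[0.2,-0.95,0],"turn":[0,0,0],"gripper":1},{"linear":[0.2,-0.95,0],"turn":[0,0,0],"gripper":1},{"linear":[0,0,0],"turn":[0,0,0],"gripper":1}]';  python3 to.py 478.6 219.7 220 14.1
```

```text
time: 6.38
position: [505.4, -114.6, 261.7]
tool_rot: [3.117, 0.386, 0.006]
ft_force: [-0.5, 0.1, -1.1]
opening: 15.0
time: 7.0
position: [500.4, 6.9, 261.5]
tool_rot: [3.117, 0.386, 0.006]
ft_force: [-0.3, 0.2, -1.5]
opening: 15.3
time: 7.62
position: [496.5, 104.4, 261.2]
tool_rot: [-3.117, -0.39, -0.006]
ft_force: [-0.1, -0.2, -1.4]
opening: 15.2
t 7.625 pos [496.46 104.39 261.25] F [-0.06 -0.18 -1.42] M [-0.03  0.07  0.02] open 15.2
lin units [ 0.438 -4.647  1.65 ] mm [  10.95 -116.16   41.26] turn units [ 0.003 -0.053  0.042]
```

```bash
python3 -m jog '[{"linear":[0.09,-0.93,0],"turn":[0,-0.05,0.04],"gripper":1},{"linear":[0.09,-0.93,0],"turn":[0,0,0],"gripper":1},{"linear":[0.09,-0.93,0],"turn":[0,0,0],"gripper":1},{"linear":[0.09,-0.93,0],"turn":[0,0,0],"gripper":1},{"linear":[0.08,-0.93,0],"turn":[0,0,0],"gripper":1}]';python3 -m jog '[{"linear":[0,0,0.8],"turn":[0,0,0],"gripper":1},{"linear":[0,0,0.4],"turn":[0,0,0],"gripper":1},{"linear":[0,0,0],"turn":[0,0,0],"gripper":1},{"linear":[0,0,0],"turn":[0,0,0],"gripper":1}]'; python3 to.py 478.6 219.7 191 14.1
python3 - <<'E'
from h import *
snap('side','s3');snap('top','t3');snap('wrist','w3')
a=[cv2.imread(f'pics/{n}.png') for n in('s3','w3')]
cv2.imwrite('pics/sw3.png',np.vstack([cv2.resize(a[0][250:400,250:500],None,fx=2.4,fy=2.4,interpolation=2)[:,:600],cv2.resize(a[1],(600,375))[100:]])[:600])
E
```

```text
time: 8.25
position: [479.0, 218.3, 260.6]
tool_rot: [3.118, 0.381, -0.001]
ft_force: [0.6, -0.3, -1.4]
opening: 15.1
time: 8.75
position: [479.0, 217.1, 229.4]
tool_rot: [3.117, 0.38, -0.003]
ft_force: [0.3, 0.9, -1.2]
opening: 14.9
t 8.75 pos [478.96 217.11 229.37] F [ 0.33  0.95 -1.17] M [0.03 0.03 0.04] open 14.9
lin units [ 0.014 -0.105  1.535] mm [ 0.35 -2.63 38.37] turn units [ 0.012  0.03  -0.052]
```

View pics/sw3.png

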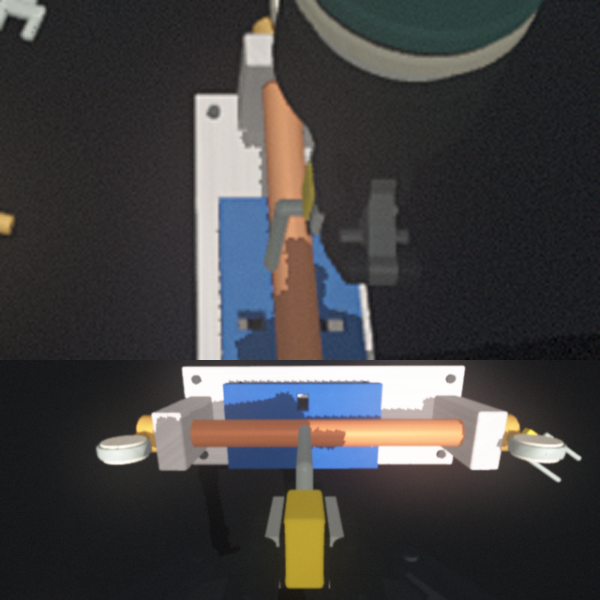

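```bash
cat > wr.py <<'E'
from fit import *
import sys
from scipy.spatial.transform import Rotation as R
from workcell import ctrl
f=sys.argv[1]; z=load(f);P,H,ok=cloud(f);h,s,v=H[...,0],H[...,1],H[...,2]
st=ctrl.read_state();A=R.from_rotvec(st['tool_rot'])
T=lambda p:A.inv().apply(p-st['position'])
m=ok&(h>22)&(h<35)&(s>110);q=T(P[m]);q=q[(abs(q[:,2]+15)<25)&(abs(q[:,0])<40)];print('grip toolframe',np.percentile(q,[2,50,98],axis=0).round(1))
# hole: non-blue blobs enclosed in blue
b=((h>100)&(h<125)&(s>110)).astype(np.uint8)
n,l,S,c=cv2.connectedComponentsWithStats(1-b)
for i in range(1,n):
    x,y,w,hh,a=S[i]
    if 40<a<1500:
        pts=[T(onplane(z,u,vv,55.)) for u,vv in((x-.5,c[i][1]),(x+w-.5,c[i][1]),(c[i][0],y-.5),(c[i][0],y+hh-.5))]
        print(S[i],c[i].round(1),'tool y',[round(p[1],2) for p in pts[:2]],'tool x',[round(p[0],1) for p in pts[2:]])
# tube axis & leg in tool frame
q=P[ok&(h<16)&(s>110)&(v>60)&(P[...,2]>62)&(P[...,2]<92)&(abs(P[...,0]-485)<60)&(abs(P[...,1]-200)<120)];q=T(q);print('tube',rect(q),np.percentile(q[:,0],[1,99]).round(1))
E
python3 wr.py w3
```

```text
grip toolframe [[-16.3  -7.5 -30.9]
 [  5.6  -0.1 -29.1]
 [ 14.1   7.6  -3.7]]
[316 143  13  17 189] [322.2 150.8] tool y [np.float64(-7.79), np.float64(3.76)] tool x [np.float64(33.1), np.float64(17.9)]
tube (array([ 1.4, 20. ]), array([239.9,  23.7]), 89.75, 6334) [-9.9 12.9]
```

```bash
python3 -m jog '[{"linear":[0.06,-0.09,0.3],"turn":[0,0,0],"gripper":1},{"linear":[0,0,0.6],"turn":[0,0,0],"gripper":1},{"linear":[0,0,0.6],"turn":[0,0,0],"gripper":1},{"linear":[0,0,0.6],"turn":[0,0,0],"gripper":1},{"linear":[0,0,0.6],"turn":[0,0,0],"gripper":1}]';python3 -m jog '[{"linear":[0,0,0.3],"turn":[0,0,0],"gripper":1},{"linear":[0,0,0],"turn":[0,0,0],"gripper":1},{"linear":[0,0,0],"turn":[0,0,0],"gripper":1},{"linear":[0,0,0],"turn":[0,0,0],"gripper":1}]'; python3 to.py 478.6 219.7 101 14.1
python3 - <<'E'
from h import *
snap('wrist','w4');snap('side','s4')
a=[cv2.imread(f'pics/{n}.png') for n in('s4','w4')]
cv2.imwrite('pics/sw4.png',np.vstack([cv2.resize(a[0][300:400,310:460],None,fx=4,fy=3,interpolation=2)[:,:600],cv2.resize(a[1][60:260,220:420],(600,600))[:300]]))
E
python3 wr.py w4
```

```text
time: 9.52
position: [479.1, 220.1, 160.3]
tool_rot: [3.117, 0.381, -0.005]
ft_force: [0.5, 0.8, -0.9]
opening: 14.7
time: 10.02
position: [480.1, 220.5, 155.2]
tool_rot: [3.118, 0.381, -0.001]
ft_force: [-0.3, -0.4, -1.8]
opening: 15.1
t 10.025 pos [480.11 220.46 155.16] F [-0.27 -0.43 -1.82] M [-0.02 -0.03  0.01] open 15.1
lin units [-0.065  0.014  2.167] mm [-1.62  0.35 54.16] turn units [ 0.006  0.007 -0.039]
grip toolframe [[-16.1  -7.6 -31.1]
 [  5.5  -0.3 -29.3]
 [ 14.3   7.4  -4.6]]
tube (array([-0., 23.]), array([240.5,  24.7]), 89.7, 13144) [-10.7  11.8]
```

View pics/sw4.png

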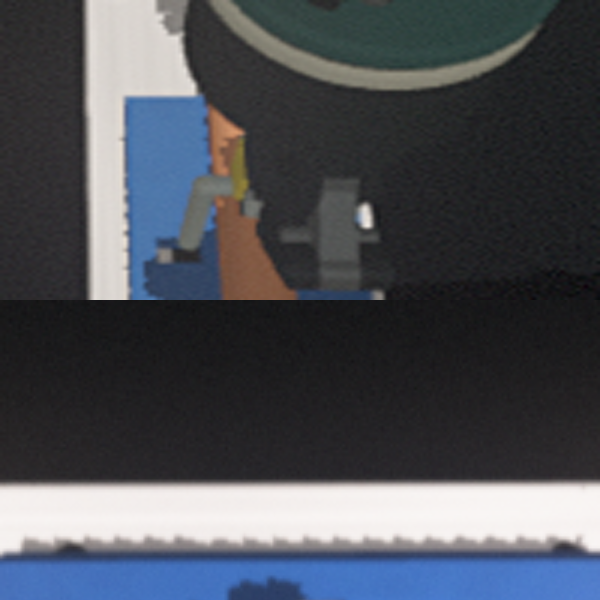

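Run:
```python
from h import *
a=cv2.imread('pics/w4.png')
cv2.imwrite('pics/w4c.png',cv2.resize(a[140:260,265:385],(600,600),interpolation=2))
```

```text
(no output)
```

View pics/w4c.png

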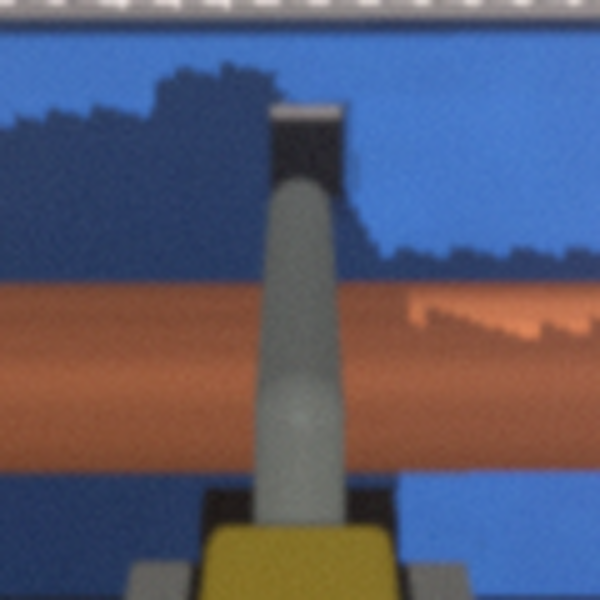

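The leg is at column 300 and the hole spans 270–345, centred on 307.5. The hole is therefore about 1.0 mm toward tool +y, so I'll correct and descend gently.

```bash
python3 -m jog '[{"linear":[0,0.04,0.3],"turn":[0,0,0],"gripper":1},{"linear":[0,0,0.3],"turn":[0,0,0],"gripper":1},{"linear":[0,0,0],"turn":[0,0,0],"gripper":1},{"linear":[0,0,0],"turn":[0,0,0],"gripper":1}]'; python3 to.py 479.9 219.4 101 14.1
python3 - <<'E'
from h import *
snap('wrist','w5')
a=cv2.imread('pics/w5.png')
cv2.imwrite('pics/w5c.png',cv2.resize(a[140:260,265:385],(600,600),interpolation=2))
E
```

```text
time: 10.62
position: [479.6, 219.2, 139.1]
tool_rot: [3.117, 0.381, -0.004]
ft_force: [0.1, 0.8, -1.2]
opening: 15.1
t 10.625 pos [479.64 219.2  139.1 ] F [ 0.14  0.75 -1.25] M [ 0.02 -0.02 -0.01] open 15.1
lin units [ 0.016 -0.006  1.524] mm [ 0.39 -0.16 38.09] turn units [ 0.01   0.036 -0.039]
```

View pics/w5c.png

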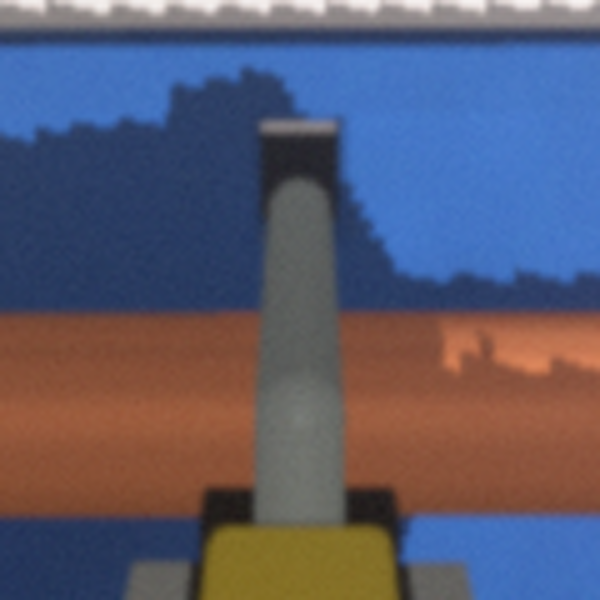

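The hole spans 260–338, centred on 299, against the leg at 300. They are aligned, so I'll lower in small steps and watch the force.

```bash
python3 -m jog '[{"linear":[0,0,0.08],"turn":[0,0,-0.03],"gripper":1},{"linear":[0,0,0.08],"turn":[0,0,0],"gripper":1},{"linear":[0,0,0],"turn":[0,0,0],"gripper":1}]'; python3 to.py 479.9 219.4 101 14.1;  python3 -m jog '[{"linear":[0,0,0.06],"turn":[0,0,0],"gripper":1},{"linear":[0,0,0.06],"turn":[0,0,0],"gripper":1},{"linear":[0,0,0],"turn":[0,0,0],"gripper":1}]'; python3 to.py 479.9 219.4 101 14.1
```

```text
time: 11.05
position: [479.5, 219.2, 135.1]
tool_rot: [3.117, 0.385, -0.004]
ft_force: [-0.2, -0.4, -0.7]
opening: 15.4
t 11.05 pos [479.53 219.17 135.08] F [-0.2  -0.41 -0.72] M [0.01 0.02 0.05] open 15.4
lin units [ 0.02  -0.006  1.363] mm [ 0.5  -0.16 34.08] turn units [ 0.01   0.036 -0.008]
time: 11.42
position: [479.6, 219.2, 132.1]
tool_rot: [3.117, 0.385, -0.004]
ft_force: [0.7, 0.5, -1.7]
opening: 15.0
t 11.425 pos [479.56 219.19 132.1 ] F [ 0.67  0.55 -1.71] M [-0.06 -0.01  0.01] open 15.0
lin units [ 0.019 -0.006  1.244] mm [ 0.46 -0.14 31.1 ] turn units [ 0.01   0.035 -0.008]
```

```bash
python3 -m jog '[{"linear":[0,0,0.1],"turn":[0,0,0],"gripper":1},{"linear":[0,0,0.1],"turn":[0,0,0],"gripper":1},{"linear":[0,0,0],"turn":[0,0,0],"gripper":1}]'; python3 -m jog '[{"linear":[0,0,0.1],"turn":[0,0,0],"gripper":1},{"linear":[0,0,0.1],"turn":[0,0,0],"gripper":1},{"linear":[0,0,0],"turn":[0,0,0],"gripper":1}]'; python3 to.py 479.9 219.4 101 14.1
```

```text
time: 11.8
position: [479.4, 219.1, 126.9]
tool_rot: [3.117, 0.384, -0.004]
ft_force: [0.2, -0.4, -1.4]
opening: 15.0
time: 12.18
position: [480.1, 219.4, 122.4]
tool_rot: [3.117, 0.385, -0.002]
ft_force: [0.3, 0.4, -0.9]
opening: 15.2
t 12.175 pos [480.13 219.36 122.41] F [ 0.3   0.37 -0.89] M [ 0.09 -0.27  0.02] open 15.2
lin units [-0.007 -0.004  0.856] mm [-0.19 -0.1  21.41] turn units [ 0.008  0.016 -0.008]
```

```bash
python3 -m jog '[{"linear":[0,0,0.1],"turn":[0,0,0],"gripper":1},{"linear":[0,0,0.1],"turn":[0,0,0],"gripper":1},{"linear":[0,0,0],"turn":[0,0,0],"gripper":1}]' 100; python3 -m jog '[{"linear":[0,0,0.1],"turn":[0,0,0],"gripper":1},{"linear":[0,0,0],"turn":[0,0,0],"gripper":1}]'; python3 -m jog '[{"linear":[0,0,0.1],"turn":[0,0,0],"gripper":1},{"linear":[0,0,0],"turn":[0,0,0],"gripper":1}]'; python3 to.py 479.9 219.4 101 14.1
```

```text
time: 12.55
position: [480.8, 219.6, 118.0]
tool_rot: [3.118, 0.385, 0.001]
ft_force: [3.0, 0.5, 1.6]
opening: 14.6
time: 12.8
position: [480.5, 219.6, 115.8]
tool_rot: [3.118, 0.385, -0.0]
ft_force: [1.7, 0.2, 4.4]
opening: 14.6
time: 13.05
position: [480.5, 219.6, 113.7]
tool_rot: [3.118, 0.385, -0.001]
ft_force: [0.9, 1.1, 6.9]
opening: 14.6
t 13.05 pos [480.45 219.61 113.67] F [0.91 1.08 6.93] M [ 0.09 -0.21  0.01] open 14.6
lin units [-0.023  0.003  0.507] mm [-0.58  0.06 12.67] turn units [ 0.003  0.006 -0.009]
```

```bash
for i in 1; do python3 -m jog '[{"linear":[0,0,0.1],"turn":[0,0,0],"gripper":1},{"linear":[0,0,0],"turn":[0,0,0],"gripper":1}]'; python3 -m jog '[{"linear":[0,0,0.1],"turn":[0,0,0],"gripper":1},{"linear":[0,0,0],"turn":[0,0,0],"gripper":1}]'; python3 -m jog '[{"linear":[0,0,0.06],"turn":[0,0,0],"gripper":1},{"linear":[0,0,0],"turn":[0,0,0],"gripper":1}]'; done; python3 to.py 479.9 219.4 101 14.1
```

```text
time: 13.3
position: [480.7, 219.7, 111.5]
tool_rot: [3.118, 0.385, 0.0]
ft_force: [-0.0, 0.4, 9.7]
opening: 14.2
time: 13.55
position: [480.9, 219.8, 109.3]
tool_rot: [3.118, 0.385, 0.001]
ft_force: [1.3, 0.1, 10.0]
opening: 14.5
time: 13.8
position: [479.8, 219.4, 106.3]
tool_rot: [3.117, 0.384, -0.003]
ft_force: [1.2, 1.2, 3.1]
opening: 14.5
t 13.8 pos [479.79 219.37 106.33] F [1.16 1.16 3.15] M [ 0.18 -0.28  0.02] open 14.5
lin units [ 0.005 -0.     0.213] mm [ 0.12 -0.01  5.33] turn units [ 0.005  0.024 -0.01 ]
```

```bash
python3 -m jog '[{"linear":[0,0,0.05],"turn":[0,0,0],"gripper":1},{"linear":[0,0,0],"turn":[0,0,0],"gripper":1}]'; python3 -m jog '[{"linear":[0,0,0.04],"turn":[0,0,0],"gripper":1},{"linear":[0,0,0],"turn":[0,0,0],"gripper":1}]'; python3 to.py 479.9 219.4 101 14.1
```

```text
time: 14.05
position: [479.7, 219.3, 104.6]
tool_rot: [3.117, 0.385, -0.003]
ft_force: [0.9, 1.0, 3.0]
opening: 14.4
time: 14.3
position: [479.6, 219.2, 103.5]
tool_rot: [3.117, 0.385, -0.003]
ft_force: [1.9, 0.6, 3.5]
opening: 14.7
t 14.3 pos [479.63 219.19 103.49] F [1.91 0.6  3.52] M [ 0.19 -0.43 -0.02] open 14.7
lin units [ 0.013 -0.006  0.1  ] mm [ 0.32 -0.14  2.49] turn units [ 0.009  0.031 -0.008]
```

```bash
python3 -m jog '[{"linear":[0,0,0.04],"turn":[0,0,0],"gripper":1},{"linear":[0,0,0],"turn":[0,0,0],"gripper":1}]'; python3 -m jog '[{"linear":[0,0,0.04],"turn":[0,0,0],"gripper":1},{"linear":[0,0,0],"turn":[0,0,0],"gripper":1}]'; python3 to.py 479.9 219.4 101 14.1
```

```text
time: 14.55
position: [479.9, 219.2, 102.6]
tool_rot: [3.117, 0.385, -0.002]
ft_force: [1.9, 0.0, 3.9]
opening: 14.4
time: 14.8
position: [479.9, 219.2, 102.5]
tool_rot: [3.117, 0.385, -0.003]
ft_force: [0.3, 0.2, 9.1]
opening: 14.2
t 14.8 pos [479.91 219.24 102.54] F [0.27 0.25 9.11] M [-0.06 -0.01  0.01] open 14.2
lin units [ 0.001 -0.006  0.062] mm [ 0.03 -0.16  1.54] turn units [ 0.01   0.024 -0.007]
```

The pad is on the tube: the force rose to 9 N and the descent stopped at TCP z 102.5. I'll release and retreat.

```bash
python3 -m jog '[{"linear":[0,0,0],"turn":[0,0,0],"gripper":-0.3},{"linear":[0,0,0],"turn":[0,0,0],"gripper":-0.3},{"linear":[0,0,0],"turn":[0,0,0],"gripper":-0.3},{"linear":[0,0,0],"turn":[0,0,0],"gripper":-0.3}]'; python3 -m jog '[{"linear":[0,0,-0.4],"turn":[0,0,0],"gripper":-0.3},{"linear":[0,0,-0.8],"turn":[0,0,0],"gripper":-0.3},{"linear":[0,0,-0.9],"turn":[0,0,0],"gripper":-0.3},{"linear":[0,0,-0.9],"turn":[0,0,0],"gripper":-0.3},{"linear":[0,0,-0.9],"turn":[0,0,0],"gripper":-0.3}]';python3 -m jog '[{"linear":[-0.9,0,-0.5],"turn":[0,0,0],"gripper":-0.3},{"linear":[-0.9,0,0],"turn":[0,0,0],"gripper":-0.3},{"linear":[-0.9,0,0],"turn":[0,0,0],"gripper":-0.3},{"linear":[0,0,0],"turn":[0,0,0],"gripper":-0.3}]'
python3 - <<'E'
from fit import *
for n in('wrist','top','side'):
    f=n+'9';snap(n,f);P,H,ok=cloud(f);h,s,Z=H[...,0],H[...,1],P[...,2]
    m=ok&(h>22)&(h<35)&(s>110)&(abs(P[...,0]-480)<50)&(abs(P[...,1]-219)<50)&(Z>95);q=P[m]
    if len(q)>10: print(f,rect(q),np.percentile(q,[2,50,98],axis=0).round(1))
E
```

```text
time: 15.3
position: [479.2, 219.0, 101.0]
tool_rot: [3.117, 0.385, -0.005]
ft_force: [0.7, -0.3, 0.1]
opening: 55.5
time: 15.92
position: [480.0, 219.4, 200.7]
tool_rot: [3.117, 0.385, -0.002]
ft_force: [0.1, -0.3, -0.5]
opening: 55.6
time: 16.42
position: [413.6, 202.8, 212.4]
tool_rot: [3.117, 0.385, -0.002]
ft_force: [0.1, -0.4, -0.2]
opening: 55.4
wrist9 (array([478.9, 219.2]), array([31.8, 15.4]), 14.8, 1368) [[464.  209.9 130.3]
 [479.3 219.1 132. ]
 [493.7 228.2 133.5]]
top9 (array([478.5, 219.8]), array([29.6, 16.1]), 11.37, 101) [[464.7 210.4 112.7]
 [477.6 218.9 132.9]
 [492.6 228.7 135.4]]
side9 (array([478.1, 219.4]), array([31.2, 16.3]), 14.46, 455) [[463.5 211.3 106.3]
 [478.6 223.  129.9]
 [493.1 229.8 132.8]]
```

View pics/wrist9.png

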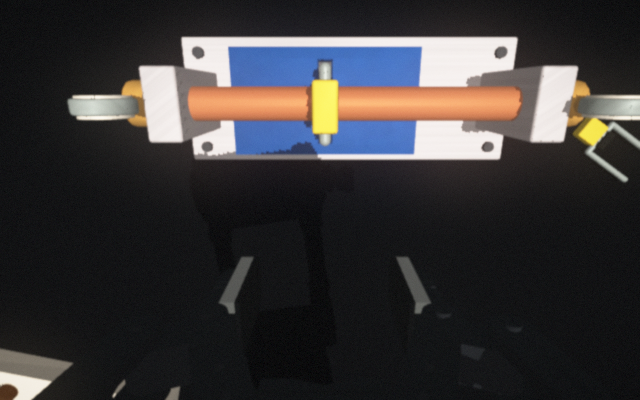

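The clamp sits square across the tube at (325,107). Its grip top is at z ≈ 132, which puts the centre at 117, the home height. The gripper is clear, so I'm handing in.

```bash
python3 -c "
from workcell import ctrl
print(ctrl.job_done())"
```

```text
the job is handed in; nothing more can be done
None
```

The yellow-capped clamp is home on the copper tube and released, and the job is handed in at about 16.5 s of the 72 s allowed. I took it from the stand, found the holes in the camera images (about 0 mm along the plate) and lined the legs up with the wrist camera. The legs went in without touching the plate. The spring grips pushed back with up to 10 N, and I stopped when the pad met the tube at 9 N.

- **Height:** after letting go, the grip top measured about z = 132 mm, so the grip centre is at about 117 mm, the home height.
- **Position:** the clamp stands at about (479, 219) mm, within 1–2 mm of the tube axis.
- **Squareness:** the wrist and side cameras put it within about 1° of square to the tube. The top camera read 11.4° against the tube's 14.1°, from few pixels. That is within the allowed 0.15 rad.
- **Gripper:** it is open, clear of the clamp and reads no contact force.
- **Not checked:** I did not re-measure the wrench, jar and loose gauge at the end. The arm never went near them.

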